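# Shut and lock the rivet cabinet

## Task

Shut up the rivet cabinet: with the fingertips only, push both open drawers fully home, in either order, and then push the upright flange of the locking slide on the roof to the left (as one faces the drawers) as far as it goes, so that its tongues stand in front of the drawers. Only push, never pinch or grip the drawers or the flange, and do not work the slide while a drawer is open. Leave everything else on the bench and on the cabinet where it is.

Things in the scene. Friction and masses are not known exactly. Their poses are not given: they have to be found in the camera images.
- cabinet: Low galvanized rivet cabinet fixed to the bench, 180 (x) x 350 (y) x 90 mm tall. Origin at the centre of its underside; +x points from the drawer fronts to the back, +y to the left as one faces the fronts. Two drawers side by side, centre lines at y = -77.5 mm (right) and +77.5 mm (left); the outer faces of shut drawers lie at x = -90 mm, flush with the cabinet.
- drawer_right (a joint): How far the right drawer stands open, m: 0 is fully home (a hard stop), 0.09 is its limit; it starts between 0.035 and 0.075. It stays where it is left, slides along the cabinet's x and takes about 2 to 4 N to push.
- front_right (a point): Plain flat steel front of the right drawer, 111 mm wide, 64 mm tall (from 11 to 75 mm above the bench), no knob, the open tub of rivets behind it. The point lies at the centre of its outer face, 43 mm above the bench; axes as the cabinet's; the outer face looks to -x.
- drawer_left (a joint): How far the left drawer stands open, m: 0 is fully home (a hard stop), 0.09 is its limit; it starts between 0.035 and 0.075. It stays where it is left, slides along the cabinet's x and takes about 2 to 4 N to push.
- front_left (a point): Plain flat steel front of the left drawer, 111 mm wide, 64 mm tall (from 11 to 75 mm above the bench), no knob, the open tub of rivets behind it. The point lies at the centre of its outer face, 43 mm above the bench; axes as the cabinet's; the outer face looks to -x.
- lock (a joint): Travel of the dark steel locking slide on the cabinet's roof, m, along the cabinet's +y: starts at 0 to 0.008 (unlocked, its two 22 mm wide tongues hang 28 mm down in front of the jambs right of each drawer); 0.05 is locked (a hard stop), the tongues in front of the drawers. It stays where it is left; takes about 2 to 4 N to push.
- flange (a point): The locking slide's upright flange, 90 mm long (cabinet x), 6 mm thick (y), from 94 to 118 mm above the bench. The point lies at the flange's foot, mid length and mid thickness, at x = +10 mm and, with the joint at 0, y = -50 mm of the cabinet; it moves with the slide. Else the roof has only the slide's 3 mm plates and the tin, back left.
- rivet_set: Bystander: copper rivet set standing upright in front of the cabinet, between the two drawers, 22 mm across, 62 mm tall; origin at its underside.
- cup: Bystander: dented aluminium cup of rivets beside the cabinet, 68 mm across the rim, 70 mm tall; origin at its underside.
- mallet: Bystander: red rubber mallet lying on the bench, head 64 mm across and 100 mm long, over its centre the origin's x and y; handle 263 mm to its -x side; origin at its underside.
- parts_bin: Bystander: galvanized parts bin on the bench, 160 x 120 x 70 mm; origin at its underside.
- tin: Bystander: small round tin standing on the cabinet roof, 62 mm across, 25 mm tall; origin at its underside.
- bucking_bar: Bystander: steel bucking bar on the bench, 110 x 35 mm, 40 mm tall; origin at its underside.

How it is judged:
On the way, in this order (a step that is already met when the one before it is completed fails the run):
1. both drawers fully home (value of joint each of drawer_right, drawer_left below 0.004 m), for 0.2 s.
2. locking slide pushed fully left with both drawers home (all of step 1 and value of joint lock above 0.046 m), for 0.2 s.
At the end, for the whole second after the job is handed in: Both drawers within 4 mm of fully home and the locking slide within 4 mm of its left stop, all at rest (all of step 2 and velocity of joint each of drawer_right, drawer_left below 0.01 m/s and velocity of joint lock above -0.01 m/s); the robot touches nothing.
It fails at once if the cabinet, a drawer or the slide pressed with the arm or the gripper's body instead of the fingers (contact force between the arm and cabinet above 3 N).
It fails at once if the locking slide worked (past 20 mm) while a drawer stands more than 10 mm open (value of joint lock above 0.02 m and value of joint any of drawer_right, drawer_left above 0.01 m).
It fails at once if a drawer front pinched between the fingers ((contact force between the fingers and drawer_right_c0 above 1.5 N and contact force between the fingers and drawer_right_c1 above 1.5 N) or (contact force between the fingers and drawer_left_c0 above 1.5 N and contact force between the fingers and drawer_left_c1 above 1.5 N)).
It fails at once if the flange pinched between the fingers (contact force between the fingers and lock_c0 above 1.5 N and contact force between the fingers and lock_c1 above 1.5 N).
It fails at once if a bystander moved more than 20 mm, lifted or tipped (distance of any of rivet_set, cup, mallet, parts_bin, tin, bucking_bar from where it was at the start of the episode above 0.02 m or angle between any of rivet_set, cup, mallet, parts_bin, tin, bucking_bar's own z axis and vertical above 0.35 rad).
It also fails if it takes over 64 s, if anything falls off the work surface, if the arm or the gripper's body presses on something with over 40 N, if the wrist force passes 120 N, or if a joint passes its speed limit or range.

## Robot

A 7-joint arm with a two-finger parallel gripper is mounted at the origin on the work surface. World frame = base frame: x ahead of the robot, y to its left, z up, the work surface at z = 0. Lengths are in m, angles in rad, forces in N, time in s.
With the tool pointing down it reaches from about 0.4 to 0.85 m from the base axis. Payload 10.4 kg.
Tool frame: the origin (TCP) lies at the very end of the fingers, on their centre line; the grasp point (between the pads) lies 19 mm behind it (hold_point_z is the distance from the TCP to the grasp point, in m); z points along the fingers, y is the direction in which the jaws open and shut (so a half turn about z gives the same grasp; the last joint's range is limited). The gripper opens to 87 mm and grips with 3 to 60 N. Pads are 19 mm wide; open, the fingers measure 117 mm over their backs; the gripper's body (75 mm by 190 mm) begins 51 mm behind the grasp point.
Start: joints at [-1.225, 0.332, -0.065, 1.46, 0.022, 1.35, -0.088], TCP at [0.225, 0.583, 0.223] pointing down, gripper open.
Joint ranges: [-2.6, 2.6], [-0.5, 2.12], [-1.47, 1.34], [0.16, 2.42], [-1.27, 4.41], [0.06, 2.06], [-2.6, 2.6]. Speed limits (rad/s): [2.22, 2.22, 2.79, 2.79, 3.14, 3.14, 3.14].

## Interface

Orientations are given as a unit quaternion [w, x, y, z].
In Python, from workcell import read_state, capture, hand_in, hold_point_z gives the robot as it stands. The module is installed in compiled form; this text tells all that it offers.
- The arm moves only by the tool play_rows, never from a script. Its argument "motion" is a list of rows, each a list of 2 entries, a list of its own where there are three numbers: the shift along the tool's x, y, z in mm, then the turn, a rotation vector about the tool's x, y, z in degrees. In form: [[[tx, ty, tz], [rx, ry, rz]], ...]. A call has 1 to 8 rows; each row shifts and turns the commanded pose from where the row before left it, along the tool's axes as they then stand; what a row does not reach is not made up. A row lasts 1/8 s, in which the tool goes at most 62.5 mm and 10.7 degrees, less where a joint would pass 70% of its speed; a pose out of reach is approached as far as the arm can. A call is refused whole if a number of a shift passes 62.5 or a number of a turn 10.7, either way. A call with a gripper value outside its range is refused whole. "grip" is the opening, from -1 (shut) to 1 (fully open), so that 0 is half open, set as the call begins (left out, the last holds). The fingers move at their own pace and stop on an object; "newtons" is the grip in N (left out, the last holds). Time passes only in rows, so rows that do not move let the fingers close. It gives the time, the measured TCP pose, the force and the opening at its end, in the units of the state.
- read_state(): the state, without advancing time (a new reading comes with each control period).
- capture(name): name is "scene" or "top"; returns a dict with "color" (420x560x3 uint8, red, green, blue), "camera_matrix" (3x3 intrinsics, pixels), "view" (4x4, takes a point from world to camera coordinates). Camera axes: x right, y down, z forward; pixel columns grow to the right and rows downward; lengths in m; the calibration is good to about 2 mm. A picture is of the moment at which its call begins. There is no depth.
- hand_in(): hands the job in, once; it reports no verdict.
The state is a dict: "t": time; "joints": joint angles; "qvel": joint speeds; "joint_efforts": joint torques, N m; "tcp_pos": TCP position; "tcp_rot": TCP orientation; "force": force on the tool from outside, world axes, zero at the start; "wrist_torque": the same for the moment, N m; "finger_gap": finger opening in m.
Only numpy, scipy, OpenCV 4.12 (cv2) and the standard library are available. Lean on these libraries where they do the work, as an engineer would, in place of code of your own. Each camera call takes 0.05 s, during which the arm holds its last target.

## Working session

There is one attempt and no reset: what is moved stays moved. The work goes in short steps, Python scripts to look and compute and a tool call to move; the robot and the scene stay as the last step left them, time stands still between calls to the robot, and variables do not carry over. Pictures are saved under pics/ and viewed, and the job is handed in when it is done.

Besides the shell and the picture viewer there is one more tool, called after ">>>" as name(argument=value, ...), one argument or row to a line, values as JSON. play_rows: Moves the arm, as the interface text tells. Its arguments: {"type":"object","properties":{"motion":{"type":"array","items":{"type":"array"}},"grip":{"type":"number"},"newtons":{"type":"number"}},"required":["motion"]}

```bash
mkdir -p pics
python3 - <<'E'
from workcell import *
import cv2,numpy as np
for n in("scene","top"):
    c=capture(n); cv2.imwrite(f"pics/{n}0.png",c["color"][:,:,::-1]); np.savez(f"{n}0.npz",**c)
    print(n,c["camera_matrix"].round(1).tolist(),c["view"].round(3).tolist())
s=read_state(); print(s); print(hold_point_z)
E
```

```text
scene [[442.0, 0.0, 281.1], [0.0, 442.0, 216.9], [0.0, 0.0, 1.0]] [[-0.027, 1.0, -0.005, 0.074], [0.85, 0.021, -0.527, -0.396], [-0.526, -0.018, -0.85, 1.762], [0.0, 0.0, 0.0, 1.0]]
top [[530.7, 0.0, 282.5], [0.0, 530.7, 209.6], [0.0, 0.0, 1.0]] [[-0.027, -1.0, -0.009, -0.033], [-0.998, 0.027, -0.049, 0.517], [0.049, 0.008, -0.999, 1.89], [0.0, 0.0, 0.0, 1.0]]
{'t': 0.1, 'joints': array([-1.22461769,  0.33279086, -0.06473915,  1.46085949,  0.0216195 ,
        1.34989201, -0.08851404]), 'qvel': array([-0.00037887, -0.00254725,  0.00010034, -0.00270888,  0.00117259,
       -0.00177446, -0.00050572]), 'joint_efforts': array([ 1.28244723e-03, -6.24548149e+01,  2.42630969e-02, -3.90715671e+01,
       -6.14290335e-02,  3.66709905e-02,  4.65778839e-05]), 'tcp_pos': array([0.22516073, 0.5826629 , 0.2218437 ]), 'tcp_rot': array([-8.37207981e-05,  1.83323335e-01,  9.83052472e-01, -6.20981437e-04]), 'force': array([ 0.98696039, -0.37291168,  0.06237413]), 'wrist_torque': array([-0.04478828,  0.02689872, -0.00838519]), 'finger_gap': 0.08715497539065312}
0.0187
```

View pics/scene0.png

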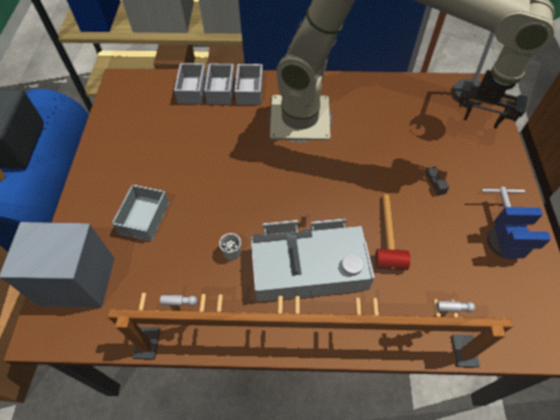

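View pics/top0.png

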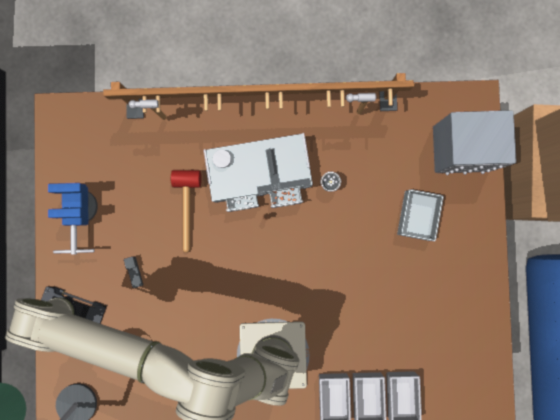

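The top view has +x up and +y left. The cabinet is at about (260,168) px with its drawers facing the robot. The flange is near (271,165), the tin at (222,158), the rivet set near (268,215) and the cup at (331,181). I'll enlarge both views to find the corners.

Run:
```python
import cv2
a=cv2.imread("pics/top0.png")[120:230,160:350]; cv2.imwrite("pics/topz.png",cv2.resize(a,None,fx=4.2,fy=4.2,interpolation=cv2.INTER_CUBIC))
a=cv2.imread("pics/scene0.png")[185:310,210:420]; cv2.imwrite("pics/scenez.png",cv2.resize(a,None,fx=3.8,fy=3.8,interpolation=cv2.INTER_CUBIC))
```

```text
(no output)
```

View pics/topz.png

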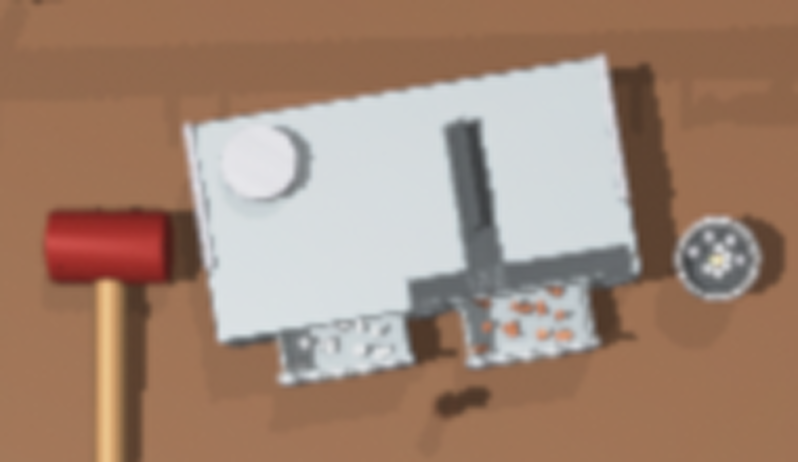

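View pics/scenez.png

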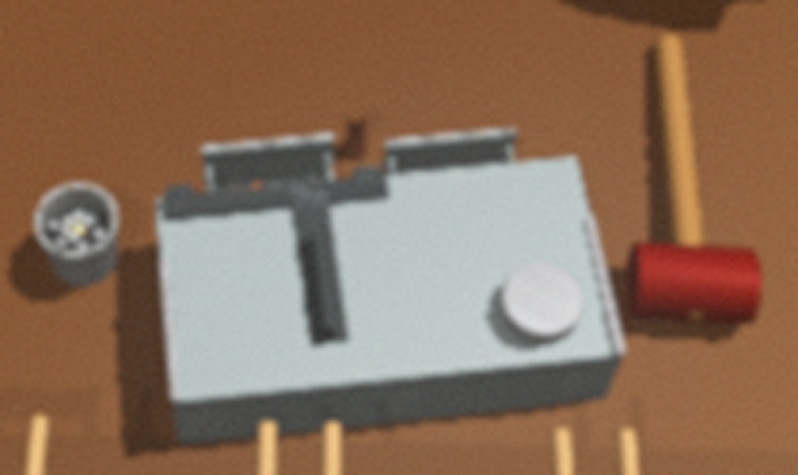

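The zooms show the roof corners in the top view at about (185,124), (605,57), (637,275) and (220,340). The scene view shows them at about (157,197), (577,157), (622,352) and (172,402). Drawer front top edges are also visible. Next I'll cast rays.

```bash
cat > h.py <<'E'
import numpy as np,cv2
def load(n): 
    d=np.load(n); return d["camera_matrix"],d["view"]
def ray(cam,px,z):
    K,V=cam; R=V[:3,:3];t=V[:3,3]
    o=-R.T@t; d=R.T@np.linalg.solve(K,[px[0],px[1],1]); return o+d*(z-o[2])/d[2]
def proj(cam,P):
    K,V=cam; p=K@(V[:3,:3]@np.asarray(P)+V[:3,3]); return p[:2]/p[2]
def fit(A,B): # A local ->B world, 2D rigid
    a=A.mean(0);b=B.mean(0);H=(A-a).T@(B-b);th=np.arctan2(H[0,1]-H[1,0],H[0,0]+H[1,1])
    R=np.array([[np.cos(th),-np.sin(th)],[np.sin(th),np.cos(th)]]);return th,b-R@a
E
python3 - <<'E'
from h import *
T=load("top0.npz");S=load("scene0.npz")
tz=lambda x,y:((x+.5)/4.2+160-.5,(y+.5)/4.2+120-.5)
sz=lambda x,y:((x+.5)/3.8+210-.5,(y+.5)/3.8+185-.5)
L=np.array([[.09,.175],[.09,-.175],[-.09,-.175],[-.09,.175]])
ct=[ray(T,tz(*p),.09) for p in[(185,124),(605,57),(637,275),(220,340)]]
cs=[ray(S,sz(*p),.09) for p in[(622,352),(172,402),(157,197),(577,157)]]
fs=[]
for n,c in(("top",ct),("scene",cs)):
    W=np.array(c)[:,:2]; th,t=fit(L,W); R=np.array([[np.cos(th),-np.sin(th)],[np.sin(th),np.cos(th)]])
    print(n,np.degrees(th),t,((W-t)@R-L).round(4).tolist()); fs.append((th,t))
    loc=lambda cam,px,z:((ray(cam,px,z)[:2]-t)@R).round(4)
    if n=="top":
        for nm,p,z in[("L1",(283,381),.075),("L2",(412,361),.075),("R1",(470,366),.075),("R2",(598,346),.075),("flfar",(462,121),.118),("flnear",(487,250),.118),("tin",(257,160),.115),("cup",(718,257),.07),("cuprimR",(760,257),.07),("mallhead",(107,246),.05),("mallR",(168,246),.032),("rs?",(432,430),.0),("rsTop?",(462,402),.062)]: print(nm,loc(T,tz(*p),z),ray(T,tz(*p),z).round(3))
    else:
        for nm,p,z in[("R2",(205,147),.075),("R1",(332,137),.075),("L2",(388,141),.075),("L1",(516,131),.075),("tin",(541,300),.115),("cup",(77,220),.07),("mallet",(697,280),.05),("rsTop",(355,125),.062),("flnear",(310,205),.118),("flfar",(325,335),.118)]: print(nm,loc(S,sz(*p),z),ray(S,sz(*p),z).round(3))
for cam,n,f,a in((T,"top",4.2,(160,120)),):pass
E
python3 - <<'E'
import cv2
a=cv2.imread("pics/top0.png")[195:235,240:300]; cv2.imwrite("pics/rs1.png",cv2.resize(a,None,fx=10,fy=10))
a=cv2.imread("pics/scene0.png")[205:245,270:330]; cv2.imwrite("pics/rs2.png",cv2.resize(a,None,fx=10,fy=10))
E
```

```text
top 7.37416937042594 [0.66137299 0.03363901] [[0.0004, 0.0002], [0.0011, -0.0004], [-0.001, 0.002], [-0.0005, -0.0018]]
L1 [-0.1309  0.1287] [0.515 0.145 0.075]
L2 [-0.1312  0.0209] [0.529 0.037 0.075]
R1 [-0.1427 -0.0258] [ 0.523 -0.01   0.075]
R2 [-0.1428 -0.1328] [ 0.537 -0.116  0.075]
flfar [ 0.0524 -0.051 ] [ 0.72  -0.01   0.118]
flnear [-0.0545 -0.0548] [ 0.614 -0.028  0.118]
tin [0.0475 0.1184] [0.693 0.157 0.115]
cup [-0.085  -0.2429] [ 0.608 -0.218  0.07 ]
cuprimR [-0.0904 -0.2772] [ 0.607 -0.253  0.07 ]
mallhead [0.0061 0.2606] [0.634 0.293 0.05 ]
mallR [0.0005 0.2125] [0.635 0.244 0.032]
rs? [-0.1876  0.0165] [0.473 0.026 0.   ]
rsTop? [-0.1705 -0.0144] [ 0.494 -0.003  0.062]
scene 7.83594995935723 [0.66168756 0.03302282] [[-0.0023, -0.0011], [0.0002, -0.0004], [0.0005, 0.0013], [0.0015, 0.0002]]
R2 [-0.1416 -0.1302] [ 0.539 -0.115  0.075]
R1 [-0.1394 -0.0225] [ 0.527 -0.008  0.075]
L2 [-0.1302  0.0239] [0.529 0.039 0.075]
L1 [-0.1279  0.1331] [0.517 0.147 0.075]
tin [0.0485 0.1147] [0.694 0.153 0.115]
cup [-0.0865 -0.2413] [ 0.609 -0.218  0.07 ]
mallet [0.015  0.2597] [0.641 0.292 0.05 ]
rsTop [-0.157 -0.   ] [0.506 0.012 0.062]
flnear [-0.0528 -0.0525] [ 0.617 -0.026  0.118]
flfar [ 0.0606 -0.0548] [ 0.729 -0.013  0.118]
```

View pics/rs1.png

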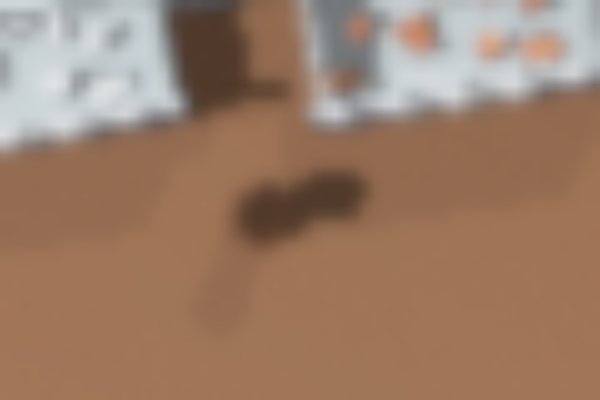

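View pics/rs2.png

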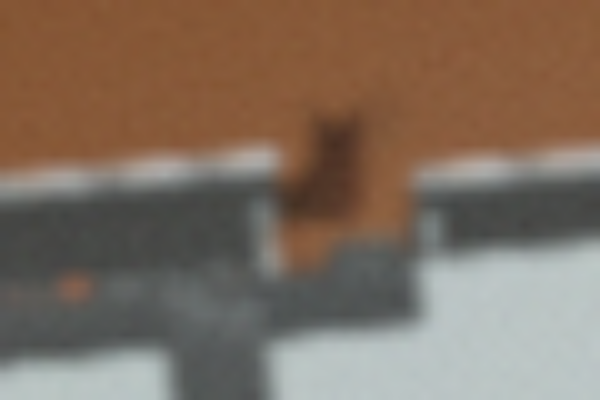

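The two views agree: cabinet origin about (0.661, 0.033), yaw about 7.6°. The left drawer is open about 40 mm and the right about 51 mm, and the lock is near 0. The rivet set (dark blob, top px about (267,216)) is at cabinet (-0.165, 0). First I'll shut the fingers and turn tool y along cabinet x.

>>> play_rows(
  motion=[
    [[0,0,0],[0,0,10.2]],
    [[0,0,0],[0,0,10.2]],
    [[0,0,0],[0,0,10.2]],
    [[0,0,0],[0,0,10.2]],
    [[0,0,0],[0,0,10.2]],
    [[0,0,0],[0,0,10.2]],
    [[0,0,0],[0,0,0]],
  ],
  grip=-1,
)

```text
t: 0.98
tcp_pos: [0.2252, 0.5828, 0.2222]
tcp_rot: [0.0, 0.658, 0.753, -0.0]
force: [-1.6, 0.3, -0.6]
finger_gap: 0.0252
```

```bash
cat > st.py <<'E'
from workcell import *
import numpy as np
from scipy.spatial.transform import Rotation as Ro
s=read_state(); th=np.radians(7.6); d=s["tcp_pos"]-[.6615,.0333,0]; c,n=np.cos(th),np.sin(th)
q=s["tcp_rot"]; M=Ro.from_quat([q[1],q[2],q[3],q[0]]).as_matrix()
C=np.array([[c,n,0],[-n,c,0],[0,0,1]])
print("t",s["t"],"cab",(C@d*1000).round(1),"yaw y",np.degrees(np.arctan2(M[1,1],M[0,1])).round(2),"z",M[:,2].round(3),"F cab",(C@s["force"]).round(2),"gap",round(s["finger_gap"],4),"q",s["joints"].round(2))
E
python3 st.py
```

```text
t 0.975 cab [-359.8  602.4  222.2] yaw y 7.73 z [-0.    -0.001 -1.   ] F cab [-1.51  0.53 -0.59] gap 0.0252 q [-1.34  0.33  0.08  1.47 -0.03  1.35 -1.12]
```

>>> play_rows(
  motion=[
    [[-30,10,0],[0,0,0]],
    [[-58,20,0],[0,0,0]],
    [[-58,20,0],[0,0,0]],
    [[-58,20,0],[0,0,0]],
    [[-58,20,0],[0,0,0]],
    [[-58,20,0],[0,0,0]],
    [[-58,20,0],[0,0,0]],
    [[-58,20,0],[0,0,0]],
  ],
)

```text
t: 1.98
tcp_pos: [0.4327, 0.169, 0.2227]
tcp_rot: [0.0, 0.656, 0.755, 0.0]
force: [0.9, 0.3, -0.7]
finger_gap: 0.0001
```

>>> play_rows(
  motion=[
    [[-58,10,0],[0,0,0]],
    [[-31,0,0],[0,0,0]],
    [[0,0,0],[0,0,0]],
    [[0,0,0],[0,0,0]],
  ],
)

```text
t: 2.48
tcp_pos: [0.4538, 0.0848, 0.2225]
tcp_rot: [-0.0, 0.657, 0.754, 0.0]
force: [0.2, 0.3, -0.1]
finger_gap: 0.0003
```

```bash
python3 st.py
```

```text
t 2.475 cab [-199.1   78.6  222.5] yaw y 7.86 z [-0.  0. -1.] F cab [ 0.23  0.24 -0.11] gap 0.0003 q [-0.81 -0.06  0.51  1.9   0.03  1.3  -0.17]
```

>>> play_rows(
  motion=[
    [[0,0,50],[0,0,0]],
    [[0,0,50],[0,0,0]],
    [[0,0,40],[0,0,0]],
    [[0,0,26],[0,0,0]],
    [[0,0,0],[0,0,0]],
    [[0,0,0],[0,0,0]],
  ],
)

```text
t: 3.22
tcp_pos: [0.4545, 0.0849, 0.0575]
tcp_rot: [0.0, 0.658, 0.753, 0.0]
force: [-1.0, 0.0, 0.8]
finger_gap: 0.0004
```

```bash
python3 st.py
python3 - <<'E'
from workcell import *
import cv2
c=capture("top"); cv2.imwrite("pics/t2.png",cv2.resize(c["color"][100:240,160:350,::-1],None,fx=4,fy=4,interpolation=cv2.INTER_CUBIC))
E
```

```text
t 3.225 cab [-198.4   78.5   57.5] yaw y 7.78 z [ 0.001  0.    -1.   ] F cab [-1.01  0.15  0.77] gap 0.0004 q [-0.78  0.15  0.53  2.09 -0.1   0.93 -0.06]
```

View pics/t2.png

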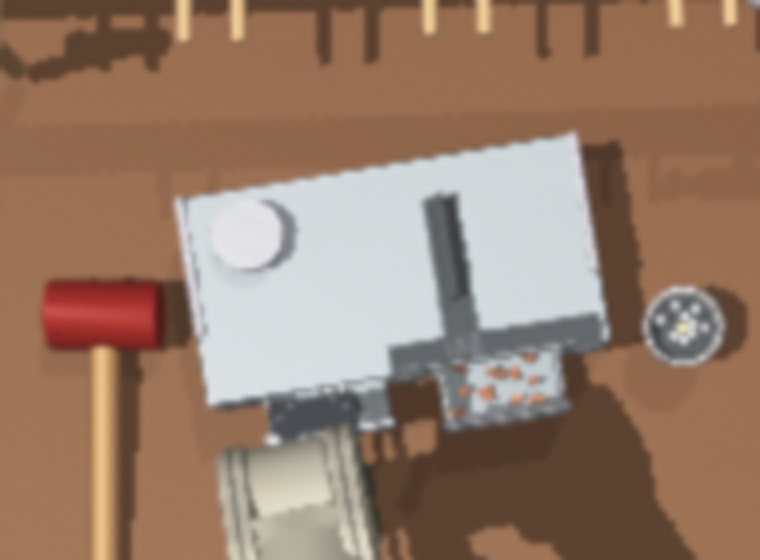

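The gripper is centred in front of the left drawer (px about (320,420)), clear of the rivet set. Pushing now.

>>> play_rows(
  motion=[
    [[0,15,0],[0,0,0]],
    [[0,15,0],[0,0,0]],
    [[0,12,0],[0,0,0]],
    [[0,10,0],[0,0,0]],
    [[0,10,0],[0,0,0]],
    [[0,8,0],[0,0,0]],
  ],
)

```text
t: 4.03
tcp_pos: [0.5234, 0.0933, 0.0563]
tcp_rot: [-0.0, 0.658, 0.753, -0.0]
force: [-2.9, 0.8, 0.1]
finger_gap: 0.0005
```

```bash
python3 st.py
```

```text
t 4.025 cab [-129.    77.8   56.3] yaw y 7.67 z [-0.001 -0.    -1.   ] F cab [-2.73  1.13  0.15] gap 0.0005 q [-0.72  0.32  0.53  1.91 -0.19  0.96  0.03]
```

In contact at about 2.7 N. Continuing slowly until the stop.

>>> play_rows(
  motion=[
    [[0,5,0],[0,0,0]],
    [[0,5,0],[0,0,0]],
    [[0,4,0],[0,0,0]],
    [[0,3,0],[0,0,0]],
    [[0,2,0],[0,0,0]],
    [[0,0,0],[0,0,0]],
  ],
)

```text
t: 4.78
tcp_pos: [0.5425, 0.096, 0.0567]
tcp_rot: [0.0, 0.658, 0.753, 0.0]
force: [-0.8, 0.5, -0.3]
finger_gap: 0.0007
```

```bash
python3 st.py
```

```text
t 4.775 cab [-109.7   77.9   56.7] yaw y 7.67 z [ 0.001  0.    -1.   ] F cab [-0.76  0.63 -0.3 ] gap 0.0007 q [-0.7   0.35  0.52  1.87 -0.21  0.98  0.05]
```

>>> play_rows(
  motion=[
    [[0,2,0],[0,0,0]],
    [[0,2,0],[0,0,0]],
    [[0,1,0],[0,0,0]],
  ],
)

```text
t: 5.15
tcp_pos: [0.5474, 0.0967, 0.0567]
tcp_rot: [0.0, 0.658, 0.753, 0.0]
force: [-1.9, -0.1, 1.0]
finger_gap: 0.0004
```

```bash
python3 st.py
```

```text
t 5.15 cab [-104.8   77.9   56.7] yaw y 7.67 z [ 0.  0. -1.] F cab [-1.9   0.1   1.03] gap 0.0004 q [-0.7   0.37  0.52  1.85 -0.22  0.98  0.05]
```

>>> play_rows(
  motion=[
    [[0,2,0],[0,0,0]],
    [[0,1,0],[0,0,0]],
  ],
)

```text
t: 5.4
tcp_pos: [0.5503, 0.0971, 0.0567]
tcp_rot: [0.0, 0.658, 0.753, 0.0]
force: [-1.9, 0.7, 1.0]
finger_gap: 0.0003
```

```bash
python3 st.py
```

```text
t 5.4 cab [-101.8   77.9   56.7] yaw y 7.67 z [ 0.  0. -1.] F cab [-1.75  0.97  1.02] gap 0.0003 q [-0.7   0.37  0.52  1.84 -0.22  0.98  0.05]
```

>>> play_rows(
  motion=[
    [[0,2,0],[0,0,0]],
    [[0,1,0],[0,0,0]],
  ],
)

```text
t: 5.65
tcp_pos: [0.5506, 0.0971, 0.0564]
tcp_rot: [-0.002, 0.658, 0.753, -0.002]
force: [-19.8, -2.5, 17.1]
finger_gap: 0.0004
```

>>> play_rows(
  motion=[
    [[0,2,0],[0,0,0]],
    [[0,1,0],[0,0,0]],
  ],
)

```text
t: 5.9
tcp_pos: [0.5507, 0.0972, 0.0563]
tcp_rot: [-0.004, 0.658, 0.753, -0.004]
force: [-37.4, -3.7, 32.8]
finger_gap: 0.0003
```

```bash
python3 st.py
```

```text
t 5.9 cab [-101.4   78.    56.3] yaw y 7.65 z [-0.012 -0.    -1.   ] F cab [-37.56   1.25  32.78] gap 0.0003 q [-0.69  0.38  0.52  1.83 -0.23  1.    0.06]
```

The stop was reached at tcp x = -101.4 and the force rose sharply. I'll back off, lift and shift to the right drawer.

>>> play_rows(
  motion=[
    [[0,-8,0],[0,0,0]],
    [[0,-40,0],[0,0,0]],
    [[0,-40,0],[0,0,0]],
    [[0,0,-40],[0,0,0]],
    [[0,0,-30],[0,0,0]],
    [[0,0,0],[0,0,0]],
    [[0,0,0],[0,0,0]],
  ],
)

```text
t: 6.78
tcp_pos: [0.4688, 0.0862, 0.1262]
tcp_rot: [0.0, 0.658, 0.753, 0.0]
force: [-0.6, -0.8, 0.2]
finger_gap: 0.0006
```

>>> play_rows(
  motion=[
    [[-30,0,0],[0,0,0]],
    [[-45,0,0],[0,0,0]],
    [[-45,0,0],[0,0,0]],
    [[-35,0,0],[0,0,0]],
    [[0,0,0],[0,0,0]],
    [[0,0,0],[0,0,0]],
  ],
)

```text
t: 7.52
tcp_pos: [0.4891, -0.0669, 0.1257]
tcp_rot: [-0.0, 0.658, 0.753, -0.0]
force: [-0.3, 0.5, -1.5]
finger_gap: 0.0007
```

```bash
python3 st.py;python3 - <<'E'
from workcell import *
import cv2
c=capture("top"); cv2.imwrite("pics/t3.png",cv2.resize(c["color"][100:240,160:350,::-1],None,fx=4,fy=4,interpolation=cv2.INTER_CUBIC))
E
```

```text
t 7.525 cab [-184.1  -76.5  125.7] yaw y 7.69 z [-0.001 -0.    -1.   ] F cab [-0.19  0.51 -1.46] gap 0.0007 q [-0.6   0.13  0.7   1.95 -0.1   1.09  0.27]
```

View pics/t3.png

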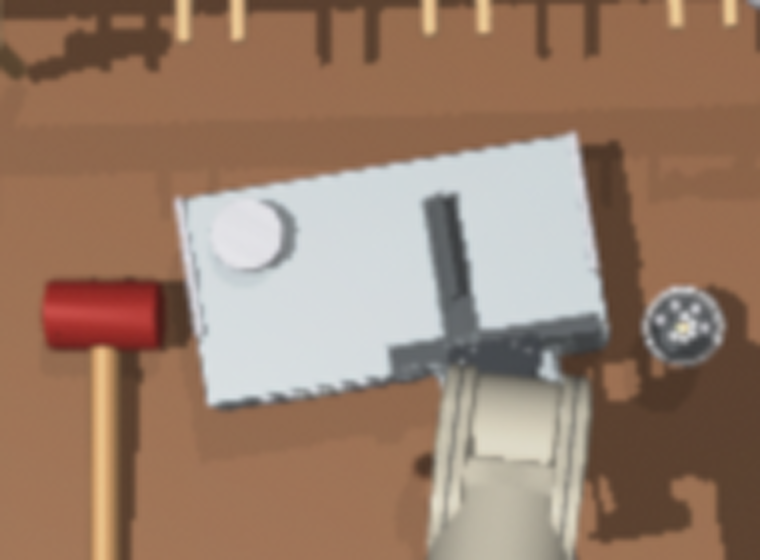

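The left drawer is flush (edge near (290,395)). The rivet set at about (425,465) is undisturbed. Now the right drawer, slightly higher so the body clears the flange.

>>> play_rows(
  motion=[
    [[0,0,35],[0,0,0]],
    [[0,0,29],[0,0,0]],
    [[0,0,0],[0,0,0]],
    [[0,10,0],[0,0,0]],
    [[0,10,0],[0,0,0]],
    [[0,10,0],[0,0,0]],
    [[0,10,0],[0,0,0]],
    [[0,8,0],[0,0,0]],
  ],
)

```text
t: 8.57
tcp_pos: [0.5375, -0.0611, 0.0625]
tcp_rot: [-0.0, 0.658, 0.753, -0.0]
force: [-2.7, -0.1, 1.9]
finger_gap: 0.0003
```

```bash
python3 st.py
```

```text
t 8.575 cab [-135.4  -77.1   62.5] yaw y 7.67 z [-0.001  0.    -1.   ] F cab [-2.71  0.3   1.95] gap 0.0003 q [-0.53  0.35  0.66  1.89 -0.25  0.99  0.37]
```

>>> play_rows(
  motion=[
    [[0,6,0],[0,0,0]],
    [[0,6,0],[0,0,0]],
    [[0,6,0],[0,0,0]],
    [[0,5,0],[0,0,0]],
    [[0,4,0],[0,0,0]],
    [[0,2,0],[0,0,0]],
    [[0,0,0],[0,0,0]],
  ],
)

```text
t: 9.45
tcp_pos: [0.5661, -0.0572, 0.0626]
tcp_rot: [0.0, 0.658, 0.753, 0.0]
force: [-1.2, -0.2, -0.5]
finger_gap: 0.0006
```

```bash
python3 st.py
```

```text
t 9.45 cab [-106.5  -77.1   62.6] yaw y 7.67 z [ 0.001  0.    -1.   ] F cab [-1.17 -0.09 -0.46] gap 0.0006 q [-0.51  0.41  0.65  1.82 -0.29  1.01  0.38]
```

>>> play_rows(
  motion=[
    [[0,2,0],[0,0,0]],
    [[0,2,0],[0,0,0]],
    [[0,1,0],[0,0,0]],
  ],
)

```text
t: 9.82
tcp_pos: [0.5709, -0.0566, 0.0626]
tcp_rot: [0.0, 0.658, 0.753, 0.0]
force: [-1.8, -0.2, 0.9]
finger_gap: 0.0005
```

>>> play_rows(
  motion=[
    [[0,2,0],[0,0,0]],
    [[0,0,0],[0,0,0]],
  ],
)

```text
t: 10.07
tcp_pos: [0.5726, -0.0563, 0.0625]
tcp_rot: [-0.0, 0.658, 0.753, -0.0]
force: [-3.2, -0.9, 2.1]
finger_gap: 0.0002
```

```bash
python3 st.py
```

```text
t 10.075 cab [-99.9 -77.1  62.5] yaw y 7.67 z [-0.  0. -1.] F cab [-3.27 -0.51  2.11] gap 0.0002 q [-0.51  0.42  0.64  1.8  -0.29  1.02  0.39]
```

>>> play_rows(
  motion=[
    [[0,2,0],[0,0,0]],
    [[0,1,0],[0,0,0]],
    [[0,0,0],[0,0,0]],
  ],
)

```text
t: 10.45
tcp_pos: [0.5728, -0.0564, 0.0623]
tcp_rot: [-0.003, 0.659, 0.753, -0.002]
force: [-18.9, 0.7, 13.6]
finger_gap: 0.0005
```

```bash
python3 st.py
```

```text
t 10.45 cab [-99.8 -77.1  62.3] yaw y 7.62 z [-0.006  0.001 -1.   ] F cab [-18.61   3.17  13.58] gap 0.0005 q [-0.5   0.43  0.64  1.79 -0.3   1.02  0.39]
```

The right drawer hit its stop (19 N). I'll back off, rise over the roof and line up to the right of the flange.

>>> play_rows(
  motion=[
    [[0,-8,0],[0,0,0]],
    [[0,-20,0],[0,0,0]],
    [[0,0,-40],[0,0,0]],
    [[0,0,-45],[0,0,0]],
    [[-15,0,-10],[0,0,0]],
    [[0,0,0],[0,0,0]],
    [[0,0,0],[0,0,0]],
  ],
)

```text
t: 11.32
tcp_pos: [0.5493, -0.0743, 0.1561]
tcp_rot: [-0.001, 0.658, 0.753, -0.001]
force: [-1.1, 0.4, -0.7]
finger_gap: 0.0004
```

>>> play_rows(
  motion=[
    [[0,30,0],[0,0,0]],
    [[0,40,0],[0,0,0]],
    [[0,40,0],[0,0,0]],
    [[0,15,0],[0,0,0]],
    [[0,0,0],[0,0,0]],
    [[0,0,0],[0,0,0]],
  ],
)

```text
t: 12.08
tcp_pos: [0.6729, -0.0581, 0.1567]
tcp_rot: [-0.001, 0.658, 0.753, -0.0]
force: [-0.2, -0.8, -0.0]
finger_gap: 0.0005
```

```bash
python3 st.py;python3 - <<'E'
from workcell import *
import cv2
for n in("top","scene"):
    c=capture(n); r=c["color"][100:240,160:350,::-1] if n=="top" else c["color"][150:310,200:420,::-1]
    cv2.imwrite(f"pics/4{n}.png",cv2.resize(r,None,fx=3.6,fy=3.6,interpolation=cv2.INTER_CUBIC))
E
```

```text
t 12.075 cab [ -0.8 -92.1 156.7] yaw y 7.64 z [-0.002 -0.    -1.   ] F cab [-0.33 -0.77 -0.05] gap 0.0005 q [-0.44  0.55  0.66  1.43 -0.34  1.28  0.38]
```

View pics/4top.png

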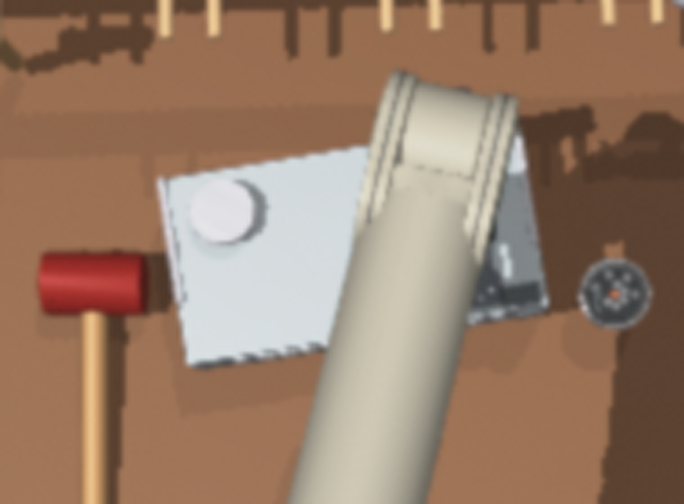

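View pics/4scene.png

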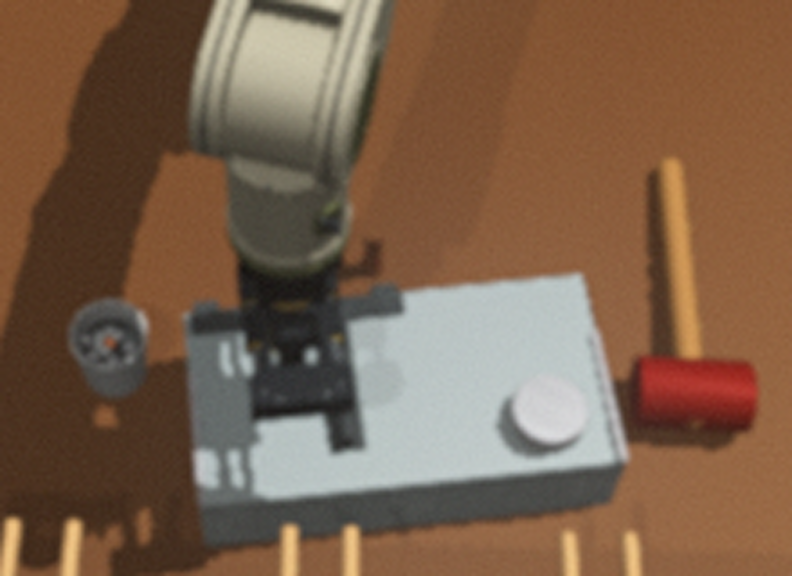

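Both drawers are shut in both views, and the gripper is to the right of the flange (scene zoom about (345,430)). Lowering, then pushing +y.

>>> play_rows(
  motion=[
    [[0,0,30],[0,0,0]],
    [[0,0,24],[0,0,0]],
    [[0,0,0],[0,0,0]],
    [[0,0,0],[0,0,0]],
    [[8,0,0],[0,0,0]],
    [[8,0,0],[0,0,0]],
    [[8,0,0],[0,0,0]],
    [[8,0,0],[0,0,0]],
  ],
)

```text
t: 13.18
tcp_pos: [0.6697, -0.0259, 0.1038]
tcp_rot: [0.0, 0.658, 0.753, 0.0]
force: [2.6, -2.6, -0.2]
finger_gap: 0.0003
```

```bash
python3 st.py
```

```text
t 13.175 cab [  0.3 -59.8 103.8] yaw y 7.67 z [ 0.001 -0.001 -1.   ] F cab [ 2.22 -2.93 -0.19] gap 0.0003 q [-0.48  0.58  0.64  1.5  -0.36  1.18  0.35]
```

>>> play_rows(
  motion=[
    [[8,0,0],[0,0,0]],
    [[8,0,0],[0,0,0]],
    [[8,0,0],[0,0,0]],
    [[6,0,0],[0,0,0]],
    [[5,0,0],[0,0,0]],
    [[4,0,0],[0,0,0]],
    [[2,0,0],[0,0,0]],
    [[0,0,0],[0,0,0]],
  ],
)

```text
t: 14.18
tcp_pos: [0.6639, 0.0149, 0.1033]
tcp_rot: [-0.0, 0.658, 0.753, 0.0]
force: [0.6, 0.6, -0.0]
finger_gap: 0.0003
```

```bash
python3 st.py
```

```text
t 14.175 cab [-1.000e-01 -1.850e+01  1.033e+02] yaw y 7.68 z [-0.001  0.001 -1.   ] F cab [ 0.68  0.5  -0.  ] gap 0.0003 q [-0.54  0.57  0.63  1.52 -0.35  1.18  0.29]
```

>>> play_rows(
  motion=[
    [[2,0,0],[0,0,0]],
    [[2,0,0],[0,0,0]],
    [[0,0,0],[0,0,0]],
  ],
)

```text
t: 14.55
tcp_pos: [0.6634, 0.0179, 0.1034]
tcp_rot: [0.0, 0.658, 0.753, -0.0]
force: [1.6, -3.8, -1.7]
finger_gap: 0.0006
```

```bash
python3 st.py
```

```text
t 14.55 cab [-1.000e-01 -1.560e+01  1.034e+02] yaw y 7.64 z [-0.    -0.001 -1.   ] F cab [ 1.03 -4.01 -1.74] gap 0.0006 q [-0.55  0.57  0.63  1.52 -0.35  1.17  0.28]
```

>>> play_rows(
  motion=[
    [[2,0,0],[0,0,0]],
    [[0,0,0],[0,0,0]],
    [[0,0,0],[0,0,0]],
  ],
)

```text
t: 14.92
tcp_pos: [0.6634, 0.018, 0.1034]
tcp_rot: [0.001, 0.659, 0.752, -0.001]
force: [2.9, -8.1, -2.1]
finger_gap: 0.0004
```

```bash
python3 st.py
```

```text
t 14.925 cab [ -0.2 -15.4 103.4] yaw y 7.56 z [ 0.    -0.003 -1.   ] F cab [ 1.79 -8.46 -2.07] gap 0.0004 q [-0.55  0.57  0.63  1.52 -0.35  1.17  0.28]
```

>>> play_rows(
  motion=[
    [[1.5,0,0],[0,0,0]],
    [[0,0,0],[0,0,0]],
    [[0,0,0],[0,0,0]],
  ],
)

```text
t: 15.3
tcp_pos: [0.6633, 0.018, 0.1034]
tcp_rot: [0.002, 0.659, 0.752, -0.001]
force: [3.9, -11.7, -3.6]
finger_gap: 0.0001
```

```bash
python3 st.py
```

```text
t 15.3 cab [ -0.2 -15.4 103.4] yaw y 7.49 z [ 0.001 -0.004 -1.   ] F cab [  2.3  -12.15  -3.59] gap 0.0001 q [-0.55  0.57  0.63  1.52 -0.35  1.17  0.27]
```

The slide is at its hard stop, with the force rising and no travel. Retreating to look.

>>> play_rows(
  motion=[
    [[-6,0,0],[0,0,0]],
    [[-20,0,0],[0,0,0]],
    [[0,0,-40],[0,0,0]],
    [[0,0,-50],[0,0,0]],
    [[0,0,-40],[0,0,0]],
    [[0,-60,0],[0,0,0]],
    [[0,-60,0],[0,0,0]],
    [[0,-60,0],[0,0,0]],
  ],
)

```text
t: 16.3
tcp_pos: [0.4865, -0.0288, 0.2333]
tcp_rot: [-0.0, 0.658, 0.753, 0.0]
force: [-0.9, 0.2, 0.9]
finger_gap: 0.0002
```

>>> play_rows(
  motion=[
    [[0,-50,0],[0,0,0]],
    [[58,0,0],[0,0,0]],
    [[58,0,0],[0,0,0]],
    [[58,0,0],[0,0,0]],
    [[58,0,0],[0,0,0]],
    [[58,0,0],[0,0,0]],
    [[0,0,0],[0,0,0]],
    [[0,0,0],[0,0,0]],
  ],
)

```text
t: 17.3
tcp_pos: [0.4003, 0.252, 0.2335]
tcp_rot: [-0.0, 0.658, 0.753, -0.0]
force: [-0.1, -0.2, -1.0]
finger_gap: 0.0004
```

```bash
python3 st.py;python3 - <<'E'
from workcell import *
import cv2
for n in("top","scene"):
    c=capture(n); r=c["color"][100:240,160:350,::-1] if n=="top" else c["color"][150:310,200:420,::-1]
    cv2.imwrite(f"pics/5{n}.png",cv2.resize(r,None,fx=3.6,fy=3.6,interpolation=cv2.INTER_CUBIC))
E
```

```text
t 17.3 cab [-230.   251.3  233.5] yaw y 7.63 z [-0. -0. -1.] F cab [-0.15 -0.2  -0.96] gap 0.0004 q [-1.01 -0.03  0.35  1.85  0.01  1.32 -0.53]
```

View pics/5top.png

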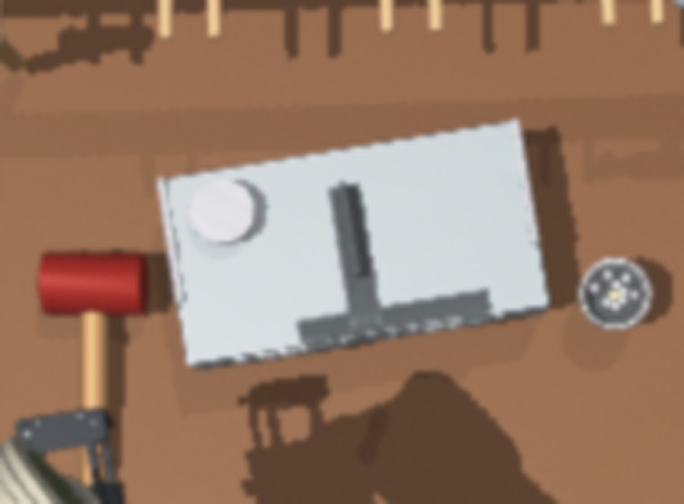

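View pics/5scene.png

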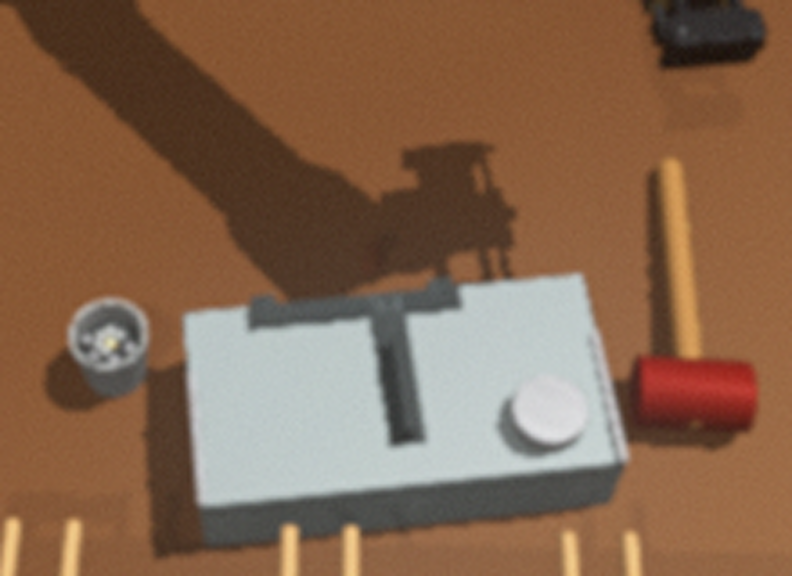

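Run:
```python
from h import *
T=load("top0.npz");t=np.array([.6615,.0333]);th=np.radians(7.6);R=np.array([[np.cos(th),-np.sin(th)],[np.sin(th),np.cos(th)]])
for p in[(342,184),(368,276)]:print(((ray(T,((p[0]+.5)/3.6+159.5,(p[1]+.5)/3.6+99.5),.118)[:2]-t)@R).round(4))
from workcell import hand_in; print(hand_in())
```

```text
[0.0524 0.0008]
[-0.0378 -0.0098]
the job is handed in; nothing more can be done
None
```

I pushed both drawers home with the closed fingertips, left then right. I then pushed the flange left until it stopped, pulled the arm clear and handed the job in at about 17 s. `hand_in()` gives no verdict, so the result below rests on my own checks.

- **Drawers:** each ended on a hard stop, where the force jumped from about 2–3 N to 19 N or more. The last pictures show both flush with the cabinet.
- **Force during the left drawer push:** my last step went past the stop and reached about 38 N along the push and 33 N upward. Both fell away when I backed off. I did not identify what caused the upward part.
- **Lock:** the slide stopped hard at about 12 N. From its position in the top view the flange moved about 50 mm. The two ends of the flange I measured disagree by about 10 mm across. The near-end pixel probably sits on the flange's foot or shadow, and I trust the hard stop more.
- **Bystanders:** the cup, mallet and tin look unmoved. The rivet set looked in place too, but in the last pictures it stood in the arm's shadow, so I saw it less clearly. I did not check the parts bin or bucking bar afterwards, but the arm's route stayed well away from the parts bin and above everything else on the bench.

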